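Empty the corner-spout tray of glass discs into the teal box

TASK

Lift the sorting tray by its wooden post with all five green glass discs on it, rest its open corner gently on the rim of the teal box, and, keeping it propped there, tilt the tray up about that corner until every disc has slid out through the notch into the box. Then set the empty tray back flat on the middle of the cork mat and let go. Do not shove the box or disturb the roller, the flask or the small clear box.

Things in the scene. Friction and masses are not known exactly. Their poses are not given: they have to be found in the camera images.
- tray_post (a point): grip point of the tray: on the axis of its upright square wooden post, 42 mm above the tray's underside. The post is 20 x 20 mm, its sides parallel to the point's x and y, its top 62 mm above the underside; it stands 68 mm behind the tray's centre, in the corner opposite the open one. Its x points level across the tray to the open corner, z up
- tray_spout (a point): tip of the tray's open corner (the spout), half-way through the 3 mm plate, 174 mm ahead of the post's axis along the tray's x. The rims stop about 30 mm short of the tip and leave a notch about 57 mm wide through which discs slide out (should they jam there, tilt the tray back and try again); the plate runs on as a bare triangular lip
- tray_center (a point): centre of the tray's floor (top face of the plate, 3 mm above its underside). x points to the open corner, z up
- tray: loose square metal sorting tray, about 220 g, 150 mm square: a flat 3 mm plate with 4 mm thick rims, rim tops 17 mm above the underside. Its corners lie 106 mm from its centre, along its own x and y (x to the open corner). Origin at the centre of its underside
- box: teal open plastic box (the discs go into it), loose, about 0.8 kg, outside 150 (x) x 190 (y) x 55 mm high, walls and floor 5 mm thick, no lid, empty at first. Origin at the centre of its underside, z up; its rim is 55 mm above that
- mat: round cork mat on which the tray lies at first, fixed, 240 mm across and 3 mm thick; origin at the centre of its underside, on the table; the table top is at height 0
- brayer: bystander: lying black ink roller with a handle, about 170 mm long, 32 mm high; origin at the foot of its roller
- flask: bystander: black drinking flask, 72 mm across and 190 mm tall; origin at the centre of its foot
- rest: bystander: small clear empty box 110 x 140 x 35 mm; origin at the centre of its underside
- piece0: green glass mosaic disc, 20 mm across, 11 mm thick, about 10 g, origin at the centre of one face. It lies loose in the tray and slides on it once the tray is steep enough: some 12 to 17 degrees in the open, 20 to 35 where it must slide along a rim; slipperiness varies
- piece1: green glass mosaic disc, 20 mm across, 11 mm thick, about 10 g, origin at the centre of one face. It lies loose in the tray and slides on it once the tray is steep enough: some 12 to 17 degrees in the open, 20 to 35 where it must slide along a rim; slipperiness varies
- piece2: green glass mosaic disc, 20 mm across, 11 mm thick, about 10 g, origin at the centre of one face. It lies loose in the tray and slides on it once the tray is steep enough: some 12 to 17 degrees in the open, 20 to 35 where it must slide along a rim; slipperiness varies
- piece3: green glass mosaic disc, 20 mm across, 11 mm thick, about 10 g, origin at the centre of one face. It lies loose in the tray and slides on it once the tray is steep enough: some 12 to 17 degrees in the open, 20 to 35 where it must slide along a rim; slipperiness varies
- piece4: green glass mosaic disc, 20 mm across, 11 mm thick, about 10 g, origin at the centre of one face. It lies loose in the tray and slides on it once the tray is steep enough: some 12 to 17 degrees in the open, 20 to 35 where it must slide along a rim; slipperiness varies
Mind the look-alikes: they are no part of the job. There is more than one size of the box; the one meant has the size given above.

How it is judged:
On the way, in this order (a step that is already met when the one before it is completed fails the run):
1. the tray is lifted at least 25 mm off the mat with all five discs on it (horizontal distance between each of piece0, piece1, piece2, piece3, piece4 and tray_center below 0.1 m and z of piece0 in the frame of tray between -0.005 and 0.02 m and z of piece1 in the frame of tray between -0.005 and 0.02 m and z of piece2 in the frame of tray between -0.005 and 0.02 m and z of piece3 in the frame of tray between -0.005 and 0.02 m and z of piece4 in the frame of tray between -0.005 and 0.02 m and height (world z) of tray above 0.03 m), for 0.1 s.
2. the tip of the tray is inside the outline of the box, the tray rests on the box and is tilted more than 8 degrees (x of tray_spout in the frame of box between -0.075 and 0.075 m and y of tray_spout in the frame of box between -0.095 and 0.095 m and contact force between tray and box above 0.3 N and angle between tray's own z axis and vertical above 0.14 rad), for 0.2 s.
3. all five discs are in the box while the tray's tip is still in the outline of the box, the tray still rests on the box and is still tilted more than 15 degrees (x of piece0 in the frame of box between -0.073 and 0.073 m and y of piece0 in the frame of box between -0.093 and 0.093 m and z of each of piece0, piece1, piece2, piece3, piece4 in the frame of box below 0.045 m and x of piece1 in the frame of box between -0.073 and 0.073 m and y of piece1 in the frame of box between -0.093 and 0.093 m and x of piece2 in the frame of box between -0.073 and 0.073 m and y of piece2 in the frame of box between -0.093 and 0.093 m and x of piece3 in the frame of box between -0.073 and 0.073 m and y of piece3 in the frame of box between -0.093 and 0.093 m and x of piece4 in the frame of box between -0.073 and 0.073 m and y of piece4 in the frame of box between -0.093 and 0.093 m and x of tray_spout in the frame of box between -0.075 and 0.075 m and y of tray_spout in the frame of box between -0.095 and 0.095 m and angle between tray's own z axis and vertical above 0.26 rad and height (world z) of tray_spout below 0.09 m and contact force between tray and box above 0.1 N), for 0.1 s.
At the end, for the whole second after the job is handed in: all five discs lie at rest in the teal box, the box stands level, and the tray lies flat (within 3 degrees, under 8 mm high) at rest on the mat, its centre within 40 mm of the mat's centre (x of piece0 in the frame of box between -0.073 and 0.073 m and y of piece0 in the frame of box between -0.093 and 0.093 m and z of each of piece0, piece1, piece2, piece3, piece4 in the frame of box below 0.045 m and x of piece1 in the frame of box between -0.073 and 0.073 m and y of piece1 in the frame of box between -0.093 and 0.093 m and x of piece2 in the frame of box between -0.073 and 0.073 m and y of piece2 in the frame of box between -0.093 and 0.093 m and x of piece3 in the frame of box between -0.073 and 0.073 m and y of piece3 in the frame of box between -0.093 and 0.093 m and x of piece4 in the frame of box between -0.073 and 0.073 m and y of piece4 in the frame of box between -0.093 and 0.093 m and horizontal distance between tray_center and mat below 0.04 m and angle between each of tray, box's own z axis and vertical below 0.05 rad and height (world z) of tray below 0.008 m and linear speed of each of tray, piece0, piece1, piece2, piece3, piece4 below 0.02 m/s); the robot touches nothing.
It fails at once if the tray presses on the teal box with over 30 N (contact force between tray and box above 30 N).
It fails at once if the teal box is shoved more than 30 mm or tipped more than 15 degrees (distance of box from where it was at the start of the episode above 0.03 m or angle between box's own z axis and vertical above 0.26 rad).
It fails at once if the roller, flask or clear box is moved more than 30 mm or tipped over (distance of any of brayer, flask, rest from where it was at the start of the episode above 0.03 m or angle between flask's own z axis and vertical above 0.4 rad).
It also fails if it takes over 72 s, if anything falls off the work surface, if the arm or the gripper's body presses on something with over 40 N, if the wrist force passes 120 N, or if a joint passes its speed limit or range.

ROBOT

A 6-joint arm with a two-finger parallel gripper is mounted at the origin on the work surface. World frame = base frame: x ahead of the robot, y to its left, z up, the work surface at z = 0. Lengths are in m, angles in rad, forces in N, time in s.
With the tool pointing down it reaches from about 0.275 to 0.725 m from the base axis. Payload 15.9 kg.
Tool frame: the origin (TCP) lies between the finger pads; the fingertips stand 19 mm ahead of it and the grasp point (between the pads) is the TCP (arm.nose_length is the distance from the TCP to the fingertips, in m); z points along the fingers, y is the line along which they close (so a half turn about z gives the same grasp; the last joint's range is limited). The gripper opens to 85 mm and grips with 20 to 120 N. Pads are 22 mm wide; open, the fingers measure 114 mm over their backs; the gripper's body (76 mm by 85 mm) begins 54 mm behind the grasp point. The pads swing forward as they close: fully open they stand 13 mm farther back than shut.
Start: joints at [-1.168, 0.213, -0.034, 1.323, 0, 1.571], TCP at [0.196, -0.46, 0.215] pointing down, gripper open.
Joint ranges: [-2.98, 2.98], [-0.74, 1.72], [-1.14, 1.35], [-2.1, 2.04], [-1.57, 1.44], [-3.14, 3.14]. Speed limits (rad/s): [1.89, 1.89, 2.39, 2.57, 3.14, 3.14].

INTERFACE

Orientations are given as a rotation vector (axis times angle).
In Python, from bench import arm gives the robot as it stands. The module is installed in compiled form; this text tells all that it offers.
- The arm moves only by the shell command python3 -m crank 'ROWS' [OPENING] [FORCE]. ROWS is JSON, one flat list of numbers, 4 for each row, row after row: the shift along the tool's x, y, z in mm, then the turn about the tool's z in rad. In form: [tx, ty, tz, roll, tx, ty, tz, roll, ...]. A call has 1 to 20 rows; each row shifts and turns the commanded pose from where the row before left it, along the tool's axes as they then stand; what a row does not reach is not made up. A row lasts 1/8 s, in which the tool goes at most 62.5 mm and 10.7 degrees, less where a joint would pass 70% of its speed; a pose out of reach is approached as far as the arm can. A call is refused whole if a number of a shift passes 62.5 or a number of a turn 0.188, either way. A call with a gripper value outside its range is refused whole. OPENING is the closure, from -1 (fully open) to 1 (shut), so that 0 is half open, set as the call begins (- or left out, the last holds). The fingers move at their own pace and stop on an object; FORCE is the grip in N (left out, the last holds). Time passes only in rows, so rows that do not move let the fingers close. It gives the time, the measured TCP pose, the force, the opening and the grip force at its end, in the units of the state.
- arm.get_obs(): the state, without advancing time (a new reading comes with each control period).
- arm.get_image(name): name is "scene" or "top" or "wrist"; returns a dict with "frame" (480x640x3 uint8, red, green, blue), "fx", "fy", "cx", "cy" (pixels), "rvec" (rotation vector, rad) and "tvec" (3), from world to camera coordinates, as OpenCV has them; the wrist camera has in their place "T_tool_cam" (4x4, takes a point from camera to tool coordinates, whose origin is the TCP and whose axes are the flange's). Camera axes: x right, y down, z forward; pixel columns grow to the right and rows downward; lengths in m; the calibration is good to about 2 mm. A picture is of the moment at which its call begins: read the wrist's pose just before it. There is no depth.
- arm.hand_in(): hands the job in; it is judged then, once.
Trained networks look in a picture, given as the dict that the camera call returned (one of the last four; its "shot" number tells which), for a name from the list of things; names that differ only in an ending like _2 or _b are one class to them, and where a whole thing is asked for, a point or a joint stands for the part that bears it (a point fixed in the world has none). Each returns a list of dicts, best first, with "p" (0 to 1); they miss things now and then, are a little off and sometimes report something else, mostly with a low value. They report only what shows in the picture. A call takes as long as a camera call. They do not tell look-alikes from the thing itself.
- arm.cut_out(name, picture): "pixels" (480x640 bool, what is visible of it) and "box" ([left, top, width, height] in pixels, round what is visible of it).
- arm.tip_of(name, picture): "position" ([row, column] in pixels: a listed point, or the origin of a listed thing).
The state is a dict: "time": time; "joint_pos": joint angles; "joint_velocities": joint speeds; "tau": joint torques, N m; "position": TCP position; "tool_rot": TCP orientation; "contact_force": force on the tool from outside, world axes, zero at the start; "wrist_torque": the same for the moment, N m; "opening": finger opening in m; "gripper_force": force on a finger pad.
Only numpy, scipy, OpenCV 4.12 (cv2) and the standard library are available. Lean on these libraries where they do the work, as an engineer would, in place of code of your own. Each camera call takes 0.05 s, during which the arm holds its last target. There are 200 camera calls.

## Working session

There is one attempt and no reset: what is moved stays moved. The work goes in short steps, Python scripts to look and compute and a shell command to move; the robot and the scene stay as the last step left them, time stands still between calls to the robot, and variables do not carry over. Pictures are saved under pics/ and viewed, at most 10 in all, crops included, and the job is handed in when it is done.

```bash
mkdir -p pics
cat > h.py <<'E'
import numpy as np, cv2
from bench import arm
from scipy.spatial.transform import Rotation as R
def cam(p,o=None):
    # returns Rwc (cam->world), C
    if 'rvec' in p:
        r=R.from_rotvec(np.array(p['rvec']).ravel()).as_matrix().T
        return r,-r@np.array(p['tvec']).ravel()
    T=np.eye(4);T[:3,:3]=R.from_rotvec(o['tool_rot']).as_matrix();T[:3,3]=o['position']
    T=T@np.array(p['T_tool_cam']);return T[:3,:3],T[:3,3]
def ray(p,rc,z,o=None):
    r,C=cam(p,o);d=r@np.array([(rc[1]-p['cx'])/p['fx'],(rc[0]-p['cy'])/p['fy'],1])
    return C+d*(z-C[2])/d[2]
def shot(n,f=None):
    o=arm.get_obs();p=arm.get_image(n)
    if f: cv2.imwrite('pics/'+f,p['frame'][:,:,::-1])
    return p,o
E
python3 - <<'E'
from h import *
for n in('scene','top'):
    p,o=shot(n,n+'0.png')
    for nm,z in(('tray_post',.045),('tray_spout',.0045),('tray_center',.006),('box',0),('mat',0),('brayer',0),('flask',0),('rest',0)):
        for q in arm.tip_of(nm,p)[:3]: print(n,nm,round(q['p'],2),np.round(q['position']),np.round(ray(p,q['position'],z),3))
print(arm.get_obs()['tool_rot'])
E
```

```text
scene tray_post 0.56 [321. 216.] [ 0.428 -0.281  0.045]
scene tray_spout 0.77 [318. 298.] [ 0.549 -0.16   0.004]
scene tray_center 0.89 [324. 249.] [ 0.472 -0.233  0.006]
scene box 0.89 [197. 364.] [0.476 0.231 0.   ]
scene box 0.71 [153. 312.] [0.264 0.293 0.   ]
scene brayer 0.68 [301. 415.] [0.737 0.027 0.   ]
scene brayer 0.51 [324. 249.] [ 0.47  -0.232  0.   ]
scene brayer 0.23 [323. 248.] [ 0.465 -0.232  0.   ]
scene flask 0.83 [444. 221.] [ 0.588 -0.452  0.   ]
scene flask 0.36 [319. 215.] [ 0.401 -0.266  0.   ]
scene rest 0.72 [172. 443.] [0.606 0.437 0.   ]
scene rest 0.18 [325. 249.] [ 0.47  -0.234 -0.   ]
top tray_post 0.59 [261. 442.] [ 0.421 -0.277  0.045]
top tray_spout 0.91 [207. 389.] [ 0.552 -0.156  0.004]
top tray_spout 0.66 [238. 415.] [ 0.477 -0.221  0.004]
top tray_center 0.84 [239. 418.] [ 0.476 -0.228  0.006]
top box 0.67 [320. 200.] [0.271 0.301 0.   ]
top box 0.62 [236. 233.] [0.477 0.227 0.   ]
top box 0.51 [240. 436.] [ 0.473 -0.274  0.   ]
top brayer 0.68 [133. 319.] [0.74  0.019 0.   ]
top flask 0.88 [195. 508.] [ 0.587 -0.451  0.   ]
top rest 0.6 [184. 151.] [0.606 0.437 0.   ]
[3.07805019e+00 6.28394506e-01 4.35896763e-06]
```

View pics/top0.png

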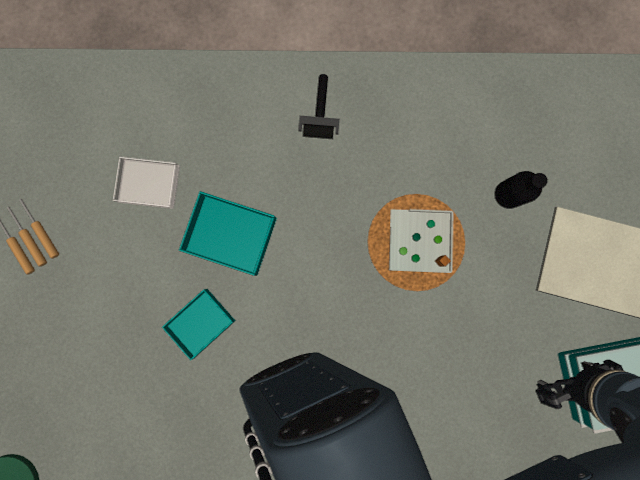

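View pics/scene0.png

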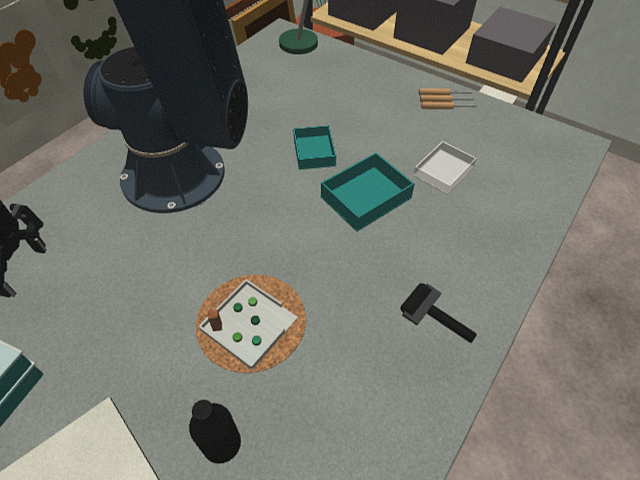

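Run:
```python
from h import *
from bench import arm
p,o=shot('top')
for q in arm.cut_out('box',p)[:3]:
    m=q['pixels'].astype(np.uint8); c=max(cv2.findContours(m,0,2)[0],key=cv2.contourArea)
    w=np.array([ray(p,(y,x),.055)[:2] for x,y in c[:,0]],np.float32)
    r=cv2.minAreaRect(w);print('box',q['p'],q['box'],r,np.round(cv2.boxPoints(r),3).tolist())
for n in ('tray','mat'):
  for q in arm.cut_out(n,p)[:2]:
    m=q['pixels'].astype(np.uint8); c=max(cv2.findContours(m,0,2)[0],key=cv2.contourArea)
    w=np.array([ray(p,(y,x),.003 if n=='mat' else .017)[:2] for x,y in c[:,0]],np.float32)
    r=cv2.minAreaRect(w);print(n,q['p'],q['box'],r,np.round(cv2.boxPoints(r),3).tolist(), cv2.minEnclosingCircle(w))
o=arm.get_obs();print(R.from_rotvec(o['tool_rot']).as_matrix().round(3),o['opening'],p['fx'],cam(p)[1])
```

```text
box 0.88 [160.6, 288.0, 74.1, 70.9] ((0.2676495611667633, 0.2932790517807007), (0.10839305818080902, 0.14079885184764862), 43.18198013305664) [[0.18000000715255737, 0.30799999833106995], [0.2759999930858612, 0.20499999821186066], [0.35499998927116394, 0.27900001406669617], [0.2590000033378601, 0.38199999928474426]]
box 0.7 [179.2, 195.9, 95.4, 83.5] ((0.47933873534202576, 0.2306024432182312), (0.1981436014175415, 0.1509474664926529), 72.56102752685547) [[0.3779999911785126, 0.1589999943971634], [0.5220000147819519, 0.11299999803304672], [0.5809999704360962, 0.30300000309944153], [0.43700000643730164, 0.3479999899864197]]
tray 0.91 [387.8, 208.5, 62.0, 62.0] ((0.47008222341537476, -0.23128628730773926), (0.15269902348518372, 0.1523115187883377), 89.39253234863281) [[0.3930000066757202, -0.3070000112056732], [0.5450000166893005, -0.30799999833106995], [0.546999990940094, -0.15600000321865082], [0.39500001072883606, -0.15399999916553497]] ((0.4726332724094391, -0.23138779401779175), 0.10323751717805862)
mat 0.91 [368.8, 194.1, 98.4, 99.1] ((0.46901166439056396, -0.22029483318328857), (0.23534700274467468, 0.2361755669116974), 89.27771759033203) [[0.3490000069141388, -0.335999995470047], [0.5860000252723694, -0.33899998664855957], [0.5889999866485596, -0.10400000214576721], [0.35199999809265137, -0.10100000351667404]] ((0.4684595465660095, -0.22106029093265533), 0.12035781890153885)
[[ 0.92   0.392 -0.   ]
 [ 0.392 -0.92  -0.   ]
 [-0.     0.    -1.   ]] 0.08533444565410464 509.3844042194294 [ 0.38188092 -0.0045696   1.25269674]
```

The top view shows the tray with its five discs on the mat, its post at about (261,442) and its notch pointing up-left. The correct box is the larger teal one at (236,233), measured 151 x 198 mm; the small one is the decoy. The scene view agrees, and the path from tray to box is clear. Next I move above the post.

```bash
python3 -m crank '[40,-11,0,0, 40,-11,0,0, 40,-11,0,0, 40,-11,0,0, 40,-11,0,0, 40,-11,0,0, 41,-12,0,0, 0,0,20,-0.124, 0,0,20,-0.124, 0,0,20,-0.124, 0,0,0,0, 0,0,0,0]' -1
python3 - <<'E'
from h import *
p,o=shot('wrist','w1.png')
M=R.from_rotvec(o['tool_rot']).as_matrix();print(o['position'],M.round(3),o['joint_pos'].round(2) if hasattr(o['joint_pos'],'round') else o['joint_pos'])
for nm,z in(('tray_post',.045),('tray_spout',.0045),('tray_center',.006)):
    for q in arm.tip_of(nm,p)[:2]:print(nm,round(q['p'],2),np.round(q['position']),np.round(ray(p,q['position'],z,o),4))
E
```

```text
time: 2.6
position: [0.4242, -0.2783, 0.1559]
tool_rot: [2.91, 1.182, 0.001]
contact_force: [0.4, -0.3, 1.3]
opening: 0.0853
gripper_force: 0.0
[ 0.42419415 -0.27826685  0.15591643] [[ 0.717  0.697  0.001]
 [ 0.697 -0.717 -0.   ]
 [ 0.     0.001 -1.   ]] [-0.58  0.25 -0.14  1.18  0.    1.79]
tray_spout 0.74 [  9. 328.] [ 0.5473 -0.159   0.0045]
tray_spout 0.34 [134. 382.] [ 0.5119 -0.2611  0.0045]
tray_center 0.66 [146. 322.] [ 0.4673 -0.2298  0.006 ]
tray_center 0.57 [147. 326.] [ 0.4695 -0.2325  0.006 ]
```

View pics/w1.png

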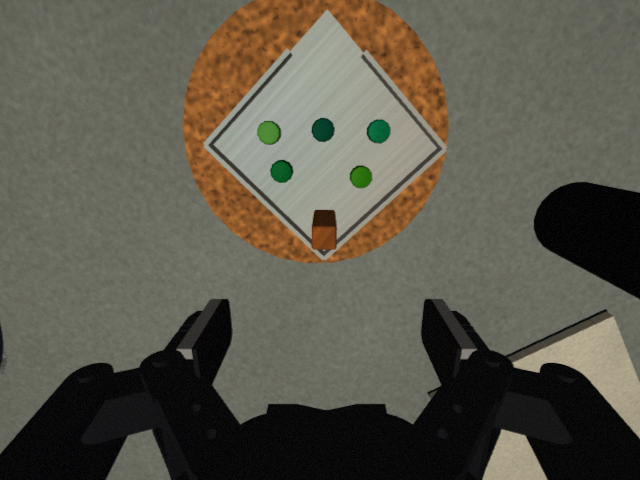

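Run:
```python
from h import *
p,o=shot('wrist')
g=lambda rc,z:ray(p,rc,z,o).round(4)
print('tip',g((10,327),.005),'back',g((259,324),.02),'L',g((146,206),.02),'R',g((149,446),.02))
for a in ((229,324),(249,324),(210,324)):print(a,g(a,.065),g(a,.02))
print(cam(p,o)[1])
M=R.from_rotvec(o['tool_rot']).as_matrix()
for n in('tip',(10,327),.005),('back',(259,324),.02),('L',(146,206),.02),('R',(149,446),.02),('posttop',(239,324),.065): print(n[0],(M.T@(ray(p,n[1],n[2],o)-o['position'])*1000).round(1))
```

```text
tip [ 0.546  -0.1592  0.005 ] back [ 0.3945 -0.3027  0.02  ] L [ 0.3987 -0.1579  0.02  ] R [ 0.5405 -0.3073  0.02  ]
(229, 324) [ 0.4257 -0.2729  0.065 ] [ 0.4159 -0.282   0.02  ]
(249, 324) [ 0.4137 -0.2845  0.065 ] [ 0.4018 -0.2957  0.02  ]
(210, 324) [ 0.4366 -0.2623  0.065 ] [ 0.4289 -0.2695  0.02  ]
[ 0.47950841 -0.22242584  0.31404387]
tip [170.3  -0.3 150.8]
back [-38.4  -3.4 135.8]
L [  65.8 -104.1  135.7]
R [ 62.9 101.8 135.9]
posttop [-3.4 -3.  90.8]
```

```bash
python3 -m crank '[-2,-2,0,0.013, 0,0,30,0, 0,0,30,0, 0,0,30,0, 0,0,18,0, 0,0,0,0]' -1 && python3 -m crank '[0,0,0,0,0,0,0,0,0,0,0,0,0,0,0,0,0,0,0,0,0,0,0,0,0,0,0,0,0,0,0,0]' 1 60 && python3 -m crank '[0,0,-5,0,0,0,-5,0,0,0,-5,0,0,0,0,0]'
python3 - <<'E'
from h import *
p,o=shot('scene');im=cv2.resize(p['frame'][230:420,150:380],None,fx=3,fy=3);cv2.imwrite('pics/s2.png',im[:,:,::-1])
E
```

```text
time: 3.6
position: [0.4202, -0.2775, 0.0463]
tool_rot: [-2.915, -1.166, 0.002]
contact_force: [-0.1, -0.6, 0.6]
opening: 0.0854
gripper_force: 0.0
time: 4.6
position: [0.4213, -0.2782, 0.0477]
tool_rot: [2.916, 1.168, 0.001]
contact_force: [-0.7, 1.4, 9.5]
opening: 0.0156
gripper_force: 58.5
time: 5.1
position: [0.4213, -0.2782, 0.0625]
tool_rot: [2.916, 1.168, 0.0]
contact_force: [-0.3, -0.9, -2.6]
opening: 0.0145
gripper_force: 58.6
```

View pics/s2.png

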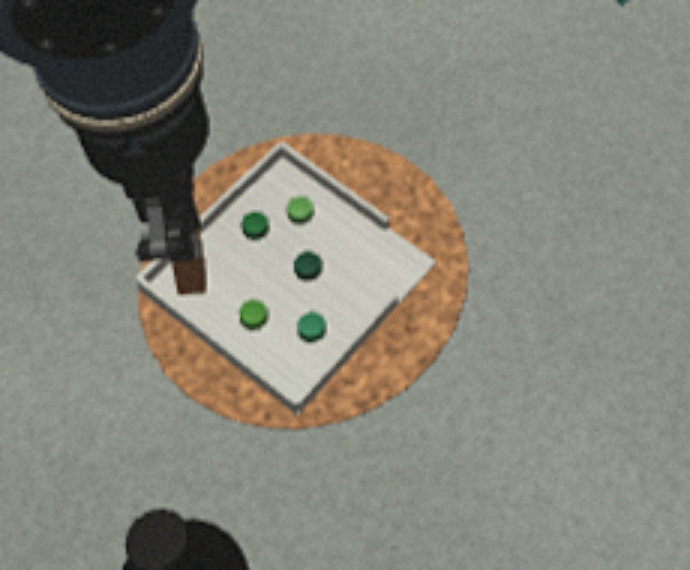

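The tray is lifted about 15 mm and all five discs are still on it. It looks nearly level, but I'll check its pitch with the wrist camera.

Run:
```python
from h import *
p,o=shot('wrist','w2.png');T=np.array(p['T_tool_cam']);print(T.round(3),p['fx'],p['cx'],p['cy'])
```

```text
[[-0.002 -0.951 -0.308  0.079]
 [ 1.    -0.002 -0.    -0.001]
 [-0.    -0.308  0.951 -0.158]
 [ 0.     0.     0.     1.   ]] 331.0826337949092 326.1777274031253 237.28717843990728
```

View pics/w2.png

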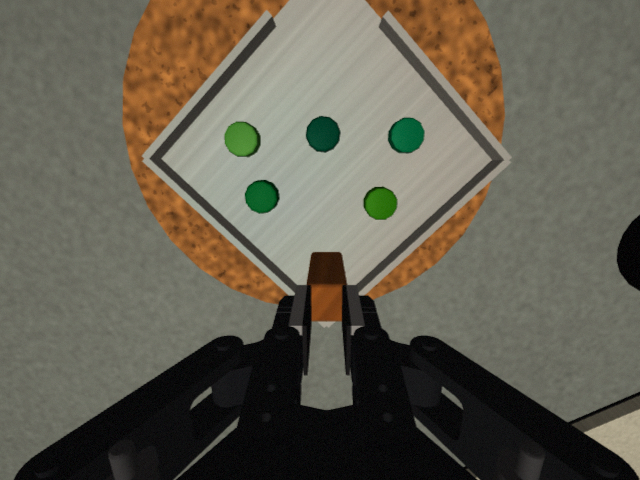

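The rims' corners are at about (157,143) and (157,511), and all five discs sit undisturbed in the tray. The tray sags about 3°. Next I lift it and carry it to the box slowly.

```bash
python3 -m crank '[0,0,0,0,0,0,0,0,0,0,-5,0,0,0,-10,0,0,0,-15,0,0,0,-15,0,0,0,-15,0,0,0,-12,0,0,0,-7,0,0,0,-3,0,0,0,0,0]' 1 100 && python3 -m crank '[6,-6,0,0,11.5,-13,0,0,11.5,-13,0,0,11.5,-13,0,0,11.5,-13,0,0,11.5,-13,0,0,11.5,-13,0,0,11.5,-13,0,0,11.5,-13,0,0,11.5,-13,0,0,11.5,-13,0,0,11.5,-13,0,0,11.5,-13,0,0,11.5,-13,0,0,11.5,-13,0,0,11.5,-13,0,0,11.5,-13,0,0,6,-6,0,0,0,0,0,0]' && python3 -m crank '[0,0,0,-0.015,0,0,0,-0.029,0,0,0,-0.029,0,0,0,-0.029,0,0,0,-0.029,0,0,0,-0.029,0,0,0,-0.029,0,0,0,-0.029,0,0,0,-0.029,0,0,0,-0.029,0,0,0,-0.029,0,0,0,-0.029,0,0,0,-0.029,0,0,0,-0.029,0,0,0,-0.029,0,0,0,-0.029,0,0,0,-0.029,0,0,0,-0.027,0,0,0,0]'
cat > pitch.py <<'E'
from h import *
import sys
p,o=shot('wrist','w_%s.png'%sys.argv[1])
q=[x for x in arm.cut_out('tray',p)][:1]
m=q[0]['pixels'].astype(np.uint8);ys,xs=np.where(m)
# leftmost and rightmost extremes of the tray = side corners
L=(ys[xs<=xs.min()+1].mean(),xs.min());Rr=(ys[xs>=xs.max()-1].mean(),xs.max()+1)
d=p['fx']*.206/(Rr[1]-L[1]);y=d*((L[0]+Rr[0])/2-p['cy'])/p['fy']
v=np.array(p['T_tool_cam'])@[0,y,d,1]
h=float(sys.argv[2]) if len(sys.argv)>2 else 28.
print(q[0]['p'],L,Rr,'corner mid x,z mm',(v[[0,2]]*1000).round(1),'pitch(z)',np.degrees(np.arctan2(v[2],v[0])-np.arctan2(h,66)).round(1))
c=[(round(k['p'],2),np.round(k['position']).tolist()) for i in range(5) for k in arm.tip_of('piece%d'%i,p)[:5]]
print(c[:6]); print(o['position'].round(4) if hasattr(o['position'],'round') else o['position'],o['contact_force'])
E
python3 pitch.py a
```

```text
time: 6.58
position: [0.421, -0.278, 0.144]
tool_rot: [-2.916, -1.168, 0.0]
contact_force: [0.0, 0.3, -0.3]
opening: -0.0
gripper_force: 0.0
time: 8.95
position: [0.411, 0.0169, 0.1441]
tool_rot: [2.916, 1.169, 0.0]
contact_force: [-0.1, -0.2, 0.6]
opening: 0.0002
gripper_force: 0.0
time: 11.32
position: [0.4111, 0.0164, 0.1441]
tool_rot: [-2.531, -1.861, 0.0]
contact_force: [0.2, -0.0, 0.5]
opening: 0.0001
gripper_force: 0.0
0.59 (np.float64(395.85714285714283), np.int64(428)) (np.float64(405.375), np.int64(445)) corner mid x,z mm [-3040.3  3048.2] pitch(z) 111.9
[]
[0.4111 0.0164 0.1441] [ 0.21131442 -0.04681414  0.50220534]
```

View pics/w_a.png

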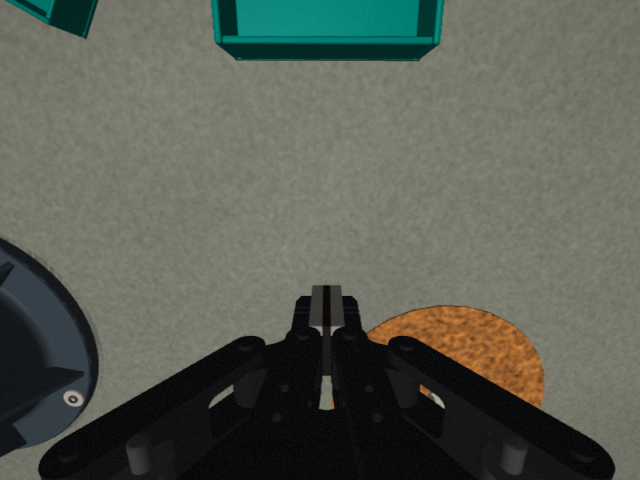

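The tray has slipped out of the grip: the fingers are fully shut and only the box's near wall shows, at about (45,330). I'll find where the tray and discs are now.

Run:
```python
from h import *
p,o=shot('top')
im=p['frame'][185:300,355:480];cv2.imwrite('pics/t3.png',cv2.resize(im,None,fx=5,fy=5,interpolation=2)[:,:,::-1])
for nm,z in(('tray_post',.045),('tray_spout',.0045),('tray_center',.006)):
    for q in arm.tip_of(nm,p)[:2]:print(nm,round(q['p'],2),np.round(q['position']),np.round(ray(p,q['position'],z),4))
for q in arm.tip_of('piece0',p)[:7]:print(round(q['p'],2),np.round(q['position']),np.round(ray(p,q['position'],.01),4))
q=arm.cut_out('tray',p)[0];c=max(cv2.findContours(q['pixels'].astype(np.uint8),0,2)[0],key=cv2.contourArea)
r=cv2.minAreaRect(np.array([ray(p,(y,x),.017)[:2] for x,y in c[:,0]],np.float32));print(r)
```

```text
tray_post 0.72 [247. 476.] [ 0.4546 -0.3573  0.045 ]
tray_post 0.54 [226. 441.] [ 0.5047 -0.2755  0.045 ]
tray_spout 0.75 [228. 398.] [ 0.5011 -0.179   0.0045]
tray_spout 0.68 [239. 456.] [ 0.477  -0.3196  0.0045]
tray_center 0.77 [238. 443.] [ 0.4772 -0.2889  0.006 ]
0.58 [261. 441.] [ 0.4218 -0.2812  0.01  ]
0.57 [240. 437.] [ 0.4736 -0.2731  0.01  ]
0.52 [245. 432.] [ 0.4602 -0.2613  0.01  ]
0.5 [240. 455.] [ 0.4746 -0.3174  0.01  ]
((0.47563961148262024, -0.28930720686912537), (0.15223532915115356, 0.15698020160198212), 31.819385528564453)
```

View pics/t3.png

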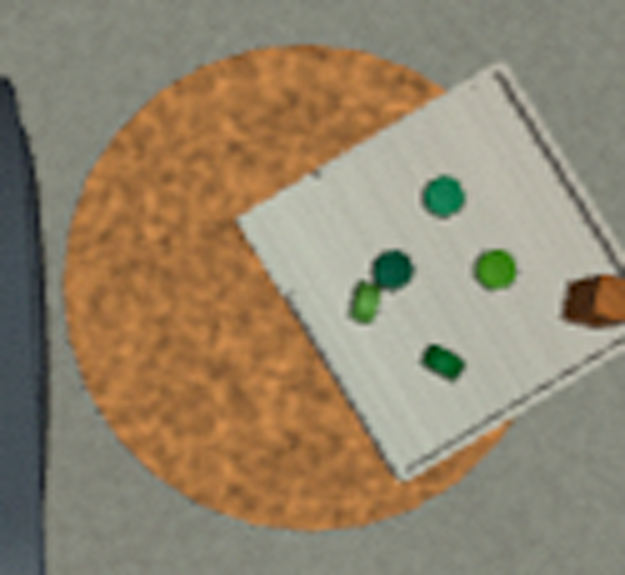

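The tray fell back flat on the mat with all five discs still in it. It has turned to about 76° yaw and shifted by about 60 mm, and two discs are standing on edge at (300,365) and (362,443) in the crop. The soft pads squeezed the post out at 100 N, so I'll regrip lower and with less force.

```bash
python3 -m crank '[-42.5,19.5,0,0,-42.5,19.5,0,0,-42.5,19.5,0,0,-42.5,19.5,0,0,-42.5,19.5,0,0,-42.5,19.5,0,0,-42.5,19.5,0,0,-42.5,19.5,0,-0.06,0,0,0,0,0,0,0,0]' -1
python3 - <<'E'
from h import *
p,o=shot('wrist','w4.png')
M=R.from_rotvec(o['tool_rot']).as_matrix();print(o['position'])
q=arm.cut_out('tray',p)[0];c=max(cv2.findContours(q['pixels'].astype(np.uint8),0,2)[0],key=cv2.contourArea)[:,0]
for n,i,z in(('tip',c[:,1].argmin(),.005),('L',c[:,0].argmin(),.02),('R',c[:,0].argmax(),.02)):
    print(n,c[i],(M.T@(ray(p,c[i][::-1],z,o)-o['position'])*1000).round(1))
for k in arm.tip_of('tray_post',p)[:2]:print(k['p'],k['position'],(M.T@(ray(p,k['position'],.045,o)-o['position'])*1000).round(1))
E
```

```text
time: 13.22
position: [0.4583, -0.3543, 0.1438]
tool_rot: [-2.474, -1.934, -0.0]
contact_force: [-0.1, 0.1, 0.5]
opening: 0.0852
gripper_force: 0.0
[ 0.45830622 -0.35425349  0.14380428]
tip [325   4] [171.4  -1.9 138.9]
L [201 146] [  67.  -104.1  123.9]
R [453 148] [ 65.  103.3 123.8]
0.94 [234.4, 331.0] [-1.5  2.6 98.8]
```

View pics/w4.png

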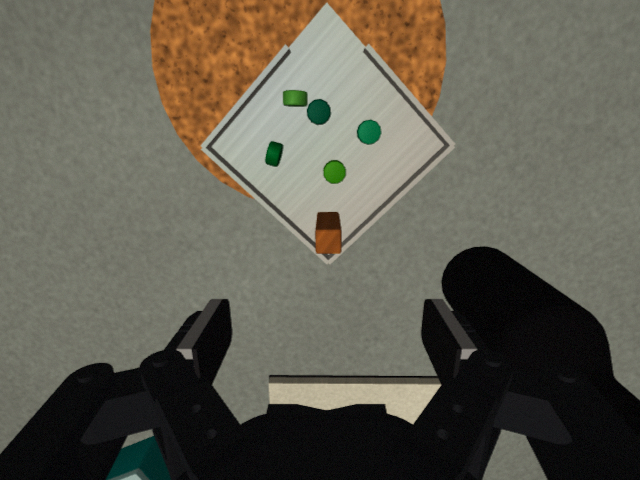

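The wrist view shows the tool axis in line with the tray: tip at (4,325), side corners at (147,201) and (147,454), post at about (234,329). The two on-edge discs are at (98,295) and (153,274). I'll descend and grip with moderate force.

```bash
python3 -m crank '[-1,-0.5,0,0, 0,0,30,0, 0,0,30,0, 0,0,30,0, 0,0,9,0, 0,0,0,0]' -1 && python3 -m crank '[0,0,0,0,0,0,0,0,0,0,0,0,0,0,0,0,0,0,0,0,0,0,0,0]' 1 35 && python3 -m crank '[0,0,0,0,0,0,0,0,0,0,0,0,0,0,0,0]' && python3 -m crank '[0,0,0,0,0,0,0,0,0,0,0,0,0,0,0,0]'
```

```text
time: 14.12
position: [0.4578, -0.3553, 0.0454]
tool_rot: [-2.474, -1.936, 0.0]
contact_force: [-0.3, -0.2, 0.3]
opening: 0.0855
gripper_force: 0.0
time: 14.88
position: [0.458, -0.3557, 0.0456]
tool_rot: [2.474, 1.935, 0.0]
contact_force: [-0.8, 1.0, 4.8]
opening: 0.0181
gripper_force: 34.1
time: 15.38
position: [0.458, -0.3557, 0.0456]
tool_rot: [2.474, 1.935, 0.0]
contact_force: [-0.2, -0.2, 6.0]
opening: 0.0181
gripper_force: 34.1
time: 15.88
position: [0.458, -0.3557, 0.0456]
tool_rot: [2.474, 1.935, 0.0]
contact_force: [-0.3, -0.8, 5.3]
opening: 0.0182
gripper_force: 34.1
```

```bash
python3 -m crank '[0,0,-2,0,0,0,-3,0,0,0,-3,0,0,0,-3,0,0,0,-3,0,0,0,-3,0,0,0,-3,0,0,0,0,0,0,0,0,0,0,0,0,0]' && python3 pitch.py b 25;python3 -m crank '[0,0,0,0,0,0,0,0]'; python3 pitch.py c 25
```

```text
time: 17.12
position: [0.4577, -0.3554, 0.065]
tool_rot: [-2.474, -1.936, 0.0]
contact_force: [0.1, -0.2, -3.7]
opening: 0.0183
gripper_force: 34.3
time: 17.48
position: [0.4578, -0.3554, 0.0651]
tool_rot: [-2.474, -1.936, -0.0]
contact_force: [-0.4, 0.0, -3.0]
opening: 0.0181
gripper_force: 34.3
0.73 (np.float64(154.25), np.int64(138)) (np.float64(155.6), np.int64(516)) corner mid x,z mm [66.4 27.2] pitch(z) 1.6
[(0.83, [137.0, 389.0]), (0.8, [120.0, 246.0]), (0.76, [97.0, 278.0]), (0.6, [192.0, 336.0]), (0.83, [137.0, 389.0]), (0.8, [120.0, 246.0])]
[ 0.4578 -0.3554  0.0651] [-0.42062364  0.04868571 -3.02195379]Traceback (most recent call last):
  File "pitch.py", line 5, in <module>
    m=q[0]['pixels'].astype(np.uint8);ys,xs=np.where(m)
      ~^^^
IndexError: list index out of range
```

The grip is stable at 35 N with a pitch of about 1.6°. I'll lift and carry slowly.

```bash
python3 -m crank '[0,0,-3,0,0,0,-6,0,0,0,-7,0,0,0,-7,0,0,0,-7,0,0,0,-7,0,0,0,-7,0,0,0,-7,0,0,0,-7,0,0,0,-7,0,0,0,-4,0,0,0,-1,0]' && python3 -m crank '[3,-1,0,0,6,-2.5,0,0,9,-3.5,0,0,11,-4,0,0,11,-4,0,0,11,-4,0,0,11,-4,0,0,11,-4,0,0,11,-4,0,0,11,-4,0,0,11,-4,0,0,11,-4,0,0,11,-4,0,0,11,-4,0,0,11,-4,0,0,9,-4,0,0,6,-3,0,0,3,-2,0,0,0,0,0,0]' && python3 pitch.py d 25
```

```text
time: 19.32
position: [0.4579, -0.3556, 0.1353]
tool_rot: [2.474, 1.936, 0.0]
contact_force: [0.1, 0.7, -3.5]
opening: 0.0183
gripper_force: 34.3
time: 21.7
position: [0.4361, -0.177, 0.1352]
tool_rot: [2.474, 1.936, -0.0]
contact_force: [0.1, -0.1, -3.7]
opening: 0.0182
gripper_force: 34.3Traceback (most recent call last):
  File "pitch.py", line 5, in <module>
    m=q[0]['pixels'].astype(np.uint8);ys,xs=np.where(m)
      ~^^^
IndexError: list index out of range
```

```bash
python3 -m crank '[3,-1,0,0.004,6,-2.5,0,0.004,9,-3.5,0,0.004,12,-4.5,0,0.004,12,-4.5,0,0.004,12,-4.5,0,0.004,12,-4.5,0,0.004,12,-4.5,0,0.004,12,-5,0,0.004,12,-5,0,0.004,12,-5,0,0.004,12,-5,0,0.004,12,-5,0,0.004,12,-5,0,0.004,12,-5,0,0.004,9,-3.5,0,0,6,-2,0,0,4,-1,0,0,2,-0.5,0,0,0,0,0,0]'
python3 - <<'E'
from h import *
p,o=shot('wrist','w5.png')
for n in('tray','box','piece0'):
    for q in arm.cut_out(n,p)[:6]:print(n,round(q['p'],2),q['box'])
p,o=shot('top')
q=sorted(arm.cut_out('tray',p),key=lambda a:-a['p'])[:1]
for nm,z in(('tray_spout',.09),('box',0)):
    for k in arm.tip_of(nm,p)[:2]:print(nm,round(k['p'],2),k['position'],ray(p,k['position'],z).round(3))
E
```

```text
time: 24.3
position: [0.4174, 0.0185, 0.1351]
tool_rot: [2.531, 1.861, -0.0]
contact_force: [0.6, 0.1, -3.4]
opening: 0.018
gripper_force: 34.3
tray 0.81 [141.6, 1.3, 375.1, 325.5]
box 0.75 [204.1, 0.3, 236.5, 52.3]
box 0.58 [0.1, 0.0, 83.4, 39.9]
box 0.43 [370.4, 119.4, 38.3, 33.5]
piece0 0.92 [370.8, 120.3, 36.2, 31.0]
piece0 0.88 [298.1, 84.7, 35.0, 41.6]
piece0 0.82 [261.2, 68.2, 35.3, 31.5]
piece0 0.72 [324.1, 177.2, 30.0, 32.6]
piece0 0.7 [246.3, 88.3, 27.8, 45.3]
tray_spout 0.55 [235.9, 243.7] [0.471 0.187 0.09 ]
box 0.8 [321.3, 200.3] [0.268 0.301 0.   ]
box 0.56 [234.4, 232.1] [0.481 0.23  0.   ]
```

View pics/w5.png

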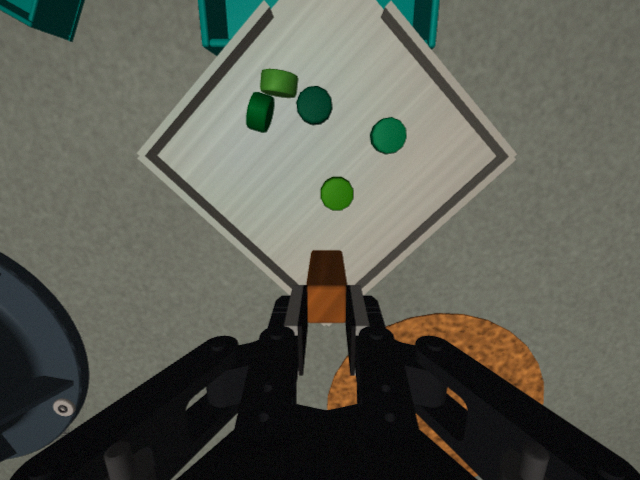

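All five discs are on the tray and the box's near wall lies under the lip: its corners are at about (48,204) and (46,437), roughly centred. I'll lower in small steps until it touches.

```bash
python3 -m crank '[0,0,4,0,0,0,7,0,0,0,7,0,0,0,6,0,0,0,3,0,0,0,1,0,0,0,0,0]' | grep -E 'pos|cont'; for i in 1; do python3 -m crank '[0,0,2,0,0,0,0,0]' | grep -E 'pos|cont'; python3 -m crank '[0,0,2,0,0,0,0,0]' | grep -E 'pos|cont';python3 -m crank '[0,0,2,0,0,0,0,0]' | grep -E 'pos|cont'; done
```

```text
position: [0.4175, 0.0186, 0.1072]
contact_force: [-0.6, 0.6, -2.5]
position: [0.4174, 0.0185, 0.1051]
contact_force: [0.1, 0.2, -2.8]
position: [0.4174, 0.0186, 0.103]
contact_force: [0.4, 0.3, -2.9]
position: [0.4174, 0.0186, 0.101]
contact_force: [0.3, -0.3, -2.0]
```

```bash
python3 -m crank '[0,0,2,0,0,0,0,0]' | grep -E 'pos|cont'; python3 -m crank '[0,0,0,0,0,0,0,0,0,0,0,0,0,0,0,0]' 1 20 | grep -E 'pos|cont|op|gr'; python3 pitch.py e 25; python3 -m crank '[0,0,-2,0,0,0,-2,0,0,0,-2,0,0,0,-2,0,0,0,-2,0,0,0,0,0]' | grep -E 'pos|cont|op|gr'; python3 pitch.py f 25
```

```text
position: [0.4174, 0.0186, 0.099]
contact_force: [1.3, 1.2, -1.5]
position: [0.4174, 0.0186, 0.0991]
contact_force: [0.0, 0.5, -2.8]
opening: 0.0181
gripper_force: 34.5
0.8 (np.float64(150.92857142857142), np.int64(134)) (np.float64(151.92857142857142), np.int64(520)) corner mid x,z mm [68.4 24. ] pitch(z) -1.4
[(0.97, [104.0, 247.0]), (0.95, [186.0, 334.0]), (0.91, [90.0, 276.0]), (0.9, [133.0, 389.0]), (0.89, [102.0, 315.0]), (0.97, [104.0, 247.0])]
[0.4174 0.0186 0.0991] [ 0.00782572  0.51844345 -2.80107636]
position: [0.4175, 0.0185, 0.1093]
contact_force: [-0.0, 0.3, -2.9]
opening: 0.0185
gripper_force: 34.3
0.9 (np.float64(154.33333333333334), np.int64(138)) (np.float64(155.54545454545453), np.int64(516)) corner mid x,z mm [66.3 27.2] pitch(z) 1.6
[(0.84, [194.0, 335.0]), (0.77, [106.0, 314.0]), (0.68, [140.0, 387.0]), (0.63, [107.0, 248.0]), (0.63, [91.0, 279.0]), (0.84, [194.0, 335.0])]
[0.4175 0.0185 0.1093] [-0.04702912  0.30569518 -2.89534208]
```

```bash
python3 -m crank '[0,0,3,0,0,0,3,0,0,0,3,0,0,0,0,0]' | grep -E 'pos|cont'; for i in 1; do python3 -m crank '[0,0,0,0,0,0,0,0]' 0.6 20 | grep -E 'cont|op|gr'; python3 -m crank '[0,0,0,0,0,0,0,0]' 0.58 | grep -E 'cont|op|gr'; python3 -m crank '[0,0,0,0,0,0,0,0]' 0.57 | grep -E 'cont|op|gr'; done
```

```text
position: [0.4173, 0.0186, 0.0999]
contact_force: [-0.3, 0.1, -2.1]
contact_force: [0.4, -0.8, -3.3]
opening: 0.0181
gripper_force: 34.5
contact_force: [-0.2, 0.4, -2.3]
opening: 0.0185
gripper_force: 34.5
contact_force: [0.1, 0.5, -3.0]
opening: 0.0187
gripper_force: 29.6
```

```bash
python3 -m crank '[0,0,0,0,0,0,0,0]' 0.565 | grep -E 'cont|op|gr'; python3 -m crank '[0,0,0,0,0,0,0,0]' 0.56 | grep -E 'cont|op|gr'; python3 -m crank '[0,0,-2,0,0,0,-2,0,0,0,0,0]' 0.56 | grep -E 'cont|op|gr'; python3 pitch.py g 25
```

```text
contact_force: [-0.1, -0.0, -2.7]
opening: 0.0187
gripper_force: 25.8
contact_force: [0.1, 1.0, -2.6]
opening: 0.019
gripper_force: 21.9
contact_force: [1.0, 0.3, -3.4]
opening: 0.0186
gripper_force: 21.8
0.67 (np.float64(154.1), np.int64(137)) (np.float64(154.57142857142858), np.int64(517)) corner mid x,z mm [66.7 26.4] pitch(z) 0.8
[(0.97, [194.0, 334.0]), (0.84, [94.0, 278.0]), (0.83, [139.0, 388.0]), (0.72, [110.0, 248.0]), (0.6, [108.0, 313.0]), (0.97, [194.0, 334.0])]
[0.4175 0.0185 0.1043] [ 0.95053362  0.31566754 -3.39710431]
```

```bash
python3 -m crank '[0,0,0,0,0,0,0,0]' 0.553 | grep -E 'cont|gr'; python3 -m crank '[0,0,0,0,0,0,0,0]' 0.547 | grep -E 'cont|gr'; python3 pitch.py h 25|grep pitch;  python3 -m crank '[0,0,0,0,0,0,0,0]' 0.543 | grep -E 'cont|gr'; python3 pitch.py i 25|grep pitch
```

```text
contact_force: [0.3, 0.1, -2.7]
gripper_force: 16.4
contact_force: [0.3, 0.0, -3.4]
gripper_force: 11.7
0.89 (np.float64(155.0), np.int64(138)) (np.float64(155.71428571428572), np.int64(516)) corner mid x,z mm [66.1 27.2] pitch(z) 1.6
contact_force: [-0.5, 0.5, -1.8]
gripper_force: 8.6
0.95 (np.float64(154.0), np.int64(138)) (np.float64(154.15384615384616), np.int64(516)) corner mid x,z mm [66.8 27.4] pitch(z) 1.5
```

```bash
python3 -m crank '[0,0,-2,0,0,0,-2,0,0,0,-2,0,0,0,0,0]' | grep -E 'pos|cont|gr'; python3 pitch.py j 25|grep pitch;  python3 -m crank '[0,0,0,0,0,0,0,0]' 0.54 | grep -E 'cont|gr'; python3 pitch.py k 25|grep pitch
```

```text
position: [0.4175, 0.0185, 0.1103]
contact_force: [-0.3, -1.2, -2.9]
gripper_force: 8.5
0.75 (np.float64(158.72727272727272), np.int64(141)) (np.float64(158.15384615384616), np.int64(512)) corner mid x,z mm [64.2 30.1] pitch(z) 4.4
contact_force: [0.2, -1.0, -1.4]
gripper_force: 6.3
0.96 (np.float64(157.9), np.int64(140)) (np.float64(159.21052631578948), np.int64(513)) corner mid x,z mm [64.3 29.1] pitch(z) 3.6
```

The post now pivots in the pads at about 8 N while the lip stays on the rim. I'll raise it along the arc about the rim.

```bash
python3 -m crank '[2,0,-4,0,2,0,-4,0,2,0,-4,0,2,0,-4.5,0,0,0,0,0]' 0.543 | grep -E 'time|pos|cont|gr'; python3 pitch.py l 25; python3 -m crank '[2.5,0,-4,0,2.5,0,-4,0,2.5,0,-4,0,3,0,-3,0,0,0,0,0,0,0,0,0]' | grep -E 'time|pos|cont|gr'; python3 pitch.py m 25
```

```text
time: 34.52
position: [0.42, 0.0263, 0.127]
contact_force: [-0.1, 0.1, -1.5]
gripper_force: 6.2
0.58 (np.float64(170.0), np.int64(151)) (np.float64(170.0), np.int64(503)) corner mid x,z mm [57.  38.2] pitch(z) 13.1
[(0.92, [209.0, 335.0]), (0.86, [95.0, 278.0]), (0.67, [104.0, 262.0]), (0.67, [156.0, 386.0]), (0.61, [126.0, 315.0]), (0.92, [209.0, 335.0])]
[0.42   0.0263 0.127 ] [-0.10715631  0.08581216 -1.54432411]
time: 35.62
position: [0.4229, 0.0362, 0.1415]
contact_force: [-0.4, 0.3, -2.5]
gripper_force: 5.7
0.91 (np.float64(178.78571428571428), np.int64(157)) (np.float64(180.25), np.int64(497)) corner mid x,z mm [50.7 43.4] pitch(z) 19.8
[(0.9, [171.0, 334.0]), (0.89, [102.0, 317.0]), (0.76, [75.0, 297.0]), (0.74, [122.0, 382.0]), (0.57, [85.0, 274.0]), (0.9, [171.0, 334.0])]
[0.4229 0.0362 0.1415] [-0.36017959  0.33862457 -2.51405826]
```

```bash
python3 -m crank '[3,0,-3.5,0,3,0,-3.5,0,3,0,-3.5,0,3.5,0,-3.5,0,3.5,0,-3,0,0,0,0,0,0,0,0,0,0,0,0,0]' 0.545 | grep -E 'time|pos|cont|gr'; python3 pitch.py n 25; python3 -m crank '[0,0,0,0,0,0,0,0,0,0,0,0,0,0,0,0]' | grep -E 'time|cont|gr'; python3 pitch.py o 25
```

```text
time: 36.98
position: [0.4276, 0.0514, 0.1585]
contact_force: [-0.4, 0.8, -1.9]
gripper_force: 6.0
0.69 (np.float64(194.0), np.int64(166)) (np.float64(193.8), np.int64(488)) corner mid x,z mm [40.4 51.8] pitch(z) 31.3
[(0.97, [18.0, 332.0]), (0.79, [57.0, 380.0]), (0.76, [67.0, 312.0]), (0.63, [126.0, 369.0]), (0.97, [18.0, 332.0]), (0.79, [57.0, 380.0])]
[0.4276 0.0514 0.1585] [-0.38633702  0.77724649 -1.9373553 ]
time: 37.83
contact_force: [0.1, -0.3, -2.7]
gripper_force: 6.0
0.62 (np.float64(194.0), np.int64(166)) (np.float64(193.75), np.int64(489)) corner mid x,z mm [40.5 51.2] pitch(z) 30.9
[(0.88, [124.0, 365.0]), (0.8, [64.0, 312.0]), (0.65, [55.0, 376.0]), (0.65, [21.0, 333.0]), (0.88, [124.0, 365.0]), (0.8, [64.0, 312.0])]
[0.4277 0.0515 0.1586] [ 0.09719182 -0.34963481 -2.6580004 ]
```

```bash
python3 -m crank '[3.5,0,-3,0,3.5,0,-3,0,3.5,0,-2.5,0,3.5,0,-2.5,0,3.5,0,-2.5,0,0,0,0,0,0,0,0,0,0,0,0,0]' 0.545 | grep -E 'time|pos|cont|gr'; python3 pitch.py q 25
python3 - <<'E'
from h import *
p,o=shot('wrist')
M=R.from_rotvec(o['tool_rot']).as_matrix()
def proj(t):
    v=np.linalg.inv(np.array(p['T_tool_cam']))@np.r_[t,1];return (p['cy']+p['fy']*v[1]/v[2]).round(),(p['cx']+p['fx']*v[0]/v[2]).round()
for th in(31,38,41):
    t=np.radians(th);f=lambda x,y,z:proj(np.array([x*np.cos(t)+z*np.sin(t),y,x*np.sin(t)-z*np.cos(t)])/1000)
    print(th,'tip',f(174,0,-39),'notch',f(144,28,-39),f(144,-28,-39),'center',f(68,0,-39))
for k in arm.cut_out('piece0',p)[:6]:
    b=k['box'];print(round(k['p'],2),b,'as box floor',ray(p,(b[1]+b[3]/2,b[0]+b[2]/2),.012,o).round(3))
E
```

```text
time: 39.17
position: [0.4328, 0.0681, 0.172]
contact_force: [1.0, 0.1, -2.8]
gripper_force: 5.6
0.78 (np.float64(207.71428571428572), np.int64(171)) (np.float64(208.5), np.int64(481)) corner mid x,z mm [29.9 57. ] pitch(z) 41.6
[(0.85, [44.0, 332.0]), (0.74, [78.0, 350.0]), (0.69, [85.0, 376.0]), (0.65, [7.0, 284.0]), (0.58, [92.0, 313.0]), (0.85, [44.0, 332.0])]
[0.4328 0.0681 0.172 ] [ 0.95160866  0.08496903 -2.79552984]
31 tip (np.float64(61.0), np.float64(328.0)) notch (np.float64(96.0), np.float64(365.0)) (np.float64(96.0), np.float64(290.0)) center (np.float64(193.0), np.float64(328.0))
38 tip (np.float64(87.0), np.float64(328.0)) notch (np.float64(116.0), np.float64(363.0)) (np.float64(116.0), np.float64(292.0)) center (np.float64(204.0), np.float64(328.0))
41 tip (np.float64(97.0), np.float64(327.0)) notch (np.float64(125.0), np.float64(362.0)) (np.float64(125.0), np.float64(293.0)) center (np.float64(208.0), np.float64(328.0))
0.73 [297.8, 77.4, 19.5, 28.1] as box floor [0.449 0.18  0.012]
0.7 [274.6, 0.0, 22.4, 32.0] as box floor [0.451 0.24  0.012]
0.7 [342.6, 60.1, 24.3, 17.6] as box floor [0.494 0.185 0.012]
0.6 [363.6, 67.7, 25.7, 25.9] as box floor [0.51  0.17  0.012]
```

View pics/w_q.png

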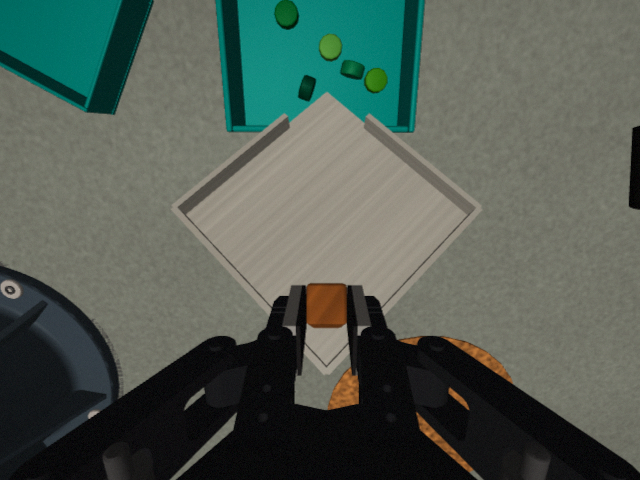

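All five discs (rows 14 to 90, columns 285 to 375) lie in the box and the tray is empty. I'll run the arc backwards to level the tray on the rim.

```bash
python3 -m crank '[-1,0,1,0,-1.5,0,1.5,0,0,0,0,0,-4.5,0,3.5,0,-6,0,4.5,0,-6,0,6,0,-6.5,0,7,0,-6,0,7,0,-5,0,7.5,0,-5.5,0,7.5,0,-4,0,8,0,-4,0,8.5,0,-1,0,4,0,0,0,3,0,0,0,0,0]' 0.547 | grep -E 'time|pos|cont|gr'; python3 pitch.py r 25|grep pitch
```

```text
time: 41.5
position: [0.4177, 0.0197, 0.103]
contact_force: [0.6, 0.2, -1.9]
gripper_force: 7.6
0.87 (np.float64(152.71428571428572), np.int64(138)) (np.float64(152.21428571428572), np.int64(516)) corner mid x,z mm [67.6 27.7] pitch(z) 1.5
```

```bash
python3 -m crank '[0,0,0,0,0,0,0,0,0,0,0,0,0,0,0,0,0,0,-4,0,0,0,-8,0,0,0,-8,0,0,0,-8,0,0,0,-2,0]' 0.62 35 | grep -E 'time|pos|gr|op' && python3 -m crank '[-6,2.5,0,0,-12,5,0,0,-18,8,0,0,-18,8,0,0,-18,8,0,0,-18,8,0,0,-18,7.5,0,0,-18,7.5,0,0,-18,7.5,0,0,-18,7.5,0,0,-18,7.5,0,0,-18,7.5,0,0,-18,7.5,0,0,-18,7.5,0,0,-18,7.5,0,0,-16,7,0,0,-9,4,0,0,-5,2,0,0,0,0,0,0]'; python3 pitch.py s 25|grep pitch
```

```text
time: 42.98
position: [0.4181, 0.0195, 0.1338]
opening: 0.0167
gripper_force: 33.3
time: 45.35
position: [0.4481, -0.2855, 0.1331]
tool_rot: [-2.531, -1.861, 0.0]
contact_force: [-0.5, -0.1, -2.6]
opening: 0.0165
gripper_force: 20.6
0.66 (np.float64(203.0), np.int64(171)) (np.float64(203.11111111111111), np.int64(482)) corner mid x,z mm [33.2 57.4] pitch(z) 39.2
```

The tray drooped to about 39° in the grip but is still held. I'll touch its tip down on the mat and pivot it level from there.

```bash
python3 -m crank '[0,0,-5,0,0,0,-8,0,4,0,-7,0,10,0,0,0,12,0,0,0,12,0,0,0,12,0,0,0,10,0,0,0,4,0,0,0,2,0,0,0,0,0,0,0]' | grep -E 'time|pos|cont|gr|op'; python3 pitch.py t 25|grep pitch
```

```text
time: 47.08
position: [0.4678, -0.2226, 0.1531]
contact_force: [0.4, 0.2, -2.5]
opening: 0.0165
gripper_force: 16.8
0.93 (np.float64(222.0), np.int64(178)) (np.float64(222.0), np.int64(474)) corner mid x,z mm [18.3 64.2] pitch(z) 53.3
```

```bash
python3 -m crank '[-5,0,3,0,-5,0,4,0,-6,0,5,0,-6,0,5,0,-6,0,5,0,-6,0,5,0,-5,0,5,0,0,0,0,0]' | grep -E 'time|pos|cont|gr|op'; python3 pitch.py u 25|grep pitch
```

```text
time: 48.42
position: [0.4558, -0.2599, 0.1207]
contact_force: [0.7, 0.0, -2.3]
opening: 0.0167
gripper_force: 23.9
0.87 (np.float64(192.0), np.int64(167)) (np.float64(193.0), np.int64(487)) corner mid x,z mm [41.  53.4] pitch(z) 31.7
```

```bash
python3 -m crank '[-5,0,6,0,-5,0,6,0,-5,0,6,0,-4.5,0,6.5,0,-4,0,7,0,-4,0,7,0,-3.5,0,7,0,-3.5,0,7,0,-3,0,7,0,-2.5,0,7,0,-2,0,5,0,0,0,0,0]' | grep -E 'time|pos|cont|gr|op'; python3 pitch.py v 25|grep pitch
```

```text
time: 50.28
position: [0.4434, -0.2997, 0.0493]
contact_force: [-0.0, 0.1, -1.2]
opening: 0.0164
gripper_force: 48.6
0.69 (np.float64(149.25), np.int64(136)) (np.float64(150.53846153846155), np.int64(518)) corner mid x,z mm [69.1 26.1] pitch(z) -0.0
```

```bash
python3 -m crank '[0,0,1.5,0,0,0,1.5,0,4,0,0,0,5,0,0,0,4,0,0,0,0,0,0,0]' | grep -E 'time|pos|cont|gr|op'; python3 -m crank '[0,0,0,0,0,0,0,0,0,0,0,0,0,0,0,0,0,0,0,0,0,0,0,0]' -1 | grep -E 'pos|cont|op'; python3 -m crank '[0,0,-10,0,0,0,-20,0,0,0,-30,0,0,0,-30,0,0,0,-30,0,0,0,0,0,0,0,0,0]' | grep -E 'time|pos|cont'
python3 - <<'E'
from h import *
p,o=shot('top')
for n in('tray','mat','box'):
  for q in arm.cut_out(n,p)[:2]:
    c=max(cv2.findContours(q['pixels'].astype(np.uint8),0,2)[0],key=cv2.contourArea)
    print(n,round(q['p'],2),cv2.minAreaRect(np.array([ray(p,(y,x),{'mat':.003,'tray':.017,'box':.055}[n])[:2] for x,y in c[:,0]],np.float32)))
for k in arm.tip_of('piece0',p)[:6]:print(round(k['p'],2),ray(p,k['position'],.012).round(3))
p,o=shot('wrist')
M=R.from_rotvec(o['tool_rot']).as_matrix()
for q in arm.cut_out('tray',p)[:1]:
    c=max(cv2.findContours(q['pixels'].astype(np.uint8),0,2)[0],key=cv2.contourArea)[:,0]
    for n,i,z in(('tip',c[:,1].argmin(),.005),('L',c[:,0].argmin(),.02),('R',c[:,0].argmax(),.02)): print(n,(M.T@(ray(p,c[i][::-1],z,o)-o['position'])*1000).round(1))
E
```

```text
time: 51.38
position: [0.4482, -0.2878, 0.0473]
contact_force: [-0.3, -1.1, 7.3]
opening: 0.0168
gripper_force: 50.4
position: [0.4475, -0.2874, 0.0466]
contact_force: [0.2, 0.4, -0.5]
opening: 0.0856
time: 53.0
position: [0.4474, -0.2873, 0.1665]
contact_force: [0.2, -0.9, -0.2]
tray 0.9 ((0.4679775834083557, -0.2227354794740677), (0.15203414857387543, 0.15410618484020233), 27.28722381591797)
tray 0.55 ((0.49234211444854736, 0.18370626866817474), (0.017175797373056412, 0.014650411903858185), 1.476901650428772)
mat 0.96 ((0.4687725603580475, -0.21934941411018372), (0.23632805049419403, 0.23339256644248962), 0.28125321865081787)
mat 0.56 ((0.6180492639541626, -0.4513328969478607), (0.02567206136882305, 0.10349266976118088), 39.00136184692383)
box 0.94 ((0.4793521463871002, 0.231697678565979), (0.20003823935985565, 0.1546344757080078), 73.3976058959961)
box 0.81 ((0.26798704266548157, 0.2939780354499817), (0.10560416430234909, 0.13901585340499878), 44.414913177490234)
0.53 [0.489 0.208 0.012]
0.43 [0.453 0.238 0.012]
0.4 [0.494 0.181 0.012]
0.37 [0.506 0.164 0.012]
tip [171.8  -0.3 161.1]
L [  71.1 -102.8  146.1]
R [ 66.4 104.1 145.9]
```

The tray lies flat about 3 mm from the mat's centre, the box has not moved, and the gripper is clear.

```bash
python3 -c "from bench import arm;print(arm.hand_in())"
```

```text
the job is handed in; nothing more can be done
None
```

The job is handed in (no verdict came back): all five discs are in the teal box, which has not moved, and the empty tray lies flat about 3 mm from the mat's centre; my first grip at 100 N dropped the tray, but it stayed on the mat with every disc aboard, and I regripped at 35 N.

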